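# Tighten the mixer chuck on the frothing bit

### The arm

A 6-joint arm with a two-finger parallel gripper is mounted at the origin on the work surface. World frame = base frame: x ahead of the robot, y to its left, z up, the work surface at z = 0. Lengths are in m, angles in rad, forces in N, time in s.
With the tool pointing down it reaches from about 0.375 to 0.9 m from the base axis. Payload 3.1 kg.
Tool frame: the origin (TCP) lies between the finger pads; the fingertips stand 17 mm ahead of it and the grasp point (between the pads) lies 2 mm behind it (r.tip_extent is the z of the fingertips in the tool frame, in m); z points along the fingers, y is the line along which they close (so a half turn about z gives the same grasp; the last joint's range is limited). The gripper opens to 87 mm and grips with 3 to 60 N. Pads are 19 mm wide; open, the fingers measure 117 mm over their backs; the gripper's body (75 mm by 190 mm) begins 51 mm behind the grasp point.
Start: joints at [-1.504, 0.527, 1.433, -0, 1.181, -0.178], TCP at [0.152, -0.606, 0.24] pointing down, gripper open.
Joint ranges: [-3.08, 3.08], [-0.75, 2.2], [0.22, 2.44], [-1.43, 4.57], [0, 2.65], [-2.85, 2.85]. Speed limits (rad/s): [2.79, 2.79, 3.14, 3.14, 3.14, 3.14].

### API

Orientations are given as a unit quaternion [x, y, z, w].
In Python, from bench import r, eyes, nets gives the robot as it stands. The module is installed in compiled form; this text tells all that it offers.
- The arm moves only by the shell command python3 -m crank 'ROWS' [FORCE]. ROWS is JSON, a list that holds one entry, the list of rows, each a list of 7 numbers: the shift along the world's x, y, z in cm, then the turn, a rotation vector about the world's x, y, z in degrees, then the finger opening in cm, from 0 to 8.7. A call has 1 to 20 rows; each row shifts and turns the commanded pose from where the row before left it; what a row does not reach is not made up. A row lasts 1/10 s, in which the tool goes at most 50 mm and 8.59 degrees, less where a joint would pass 70% of its speed; a pose out of reach is approached as far as the arm can. A call is refused whole if a number of a shift passes 5 or a number of a turn 8.59, either way. A call with a gripper value outside its range is refused whole. The fingers move at their own pace and stop on an object; FORCE is the grip in N (left out, the last holds). Time passes only in rows, so rows that do not move let the fingers close. It gives the time, the measured TCP pose, the force, the opening and the grip force at its end, in the units of the state.
- r.observe(): the state, without advancing time (a new reading comes with each control period).
- eyes.camera(name): name is "scene" or "side" or "wrist"; returns a dict with "pixels" (420x560x3 uint8, blue, green, red), "K" (3x3 intrinsics, pixels), "dist" ([k1, k2, p1, p2, k3] as OpenCV has them; the pictures are not rectified), "position" and "rotation" of the camera in the world. Camera axes: x right, y down, z forward; pixel columns grow to the right and rows downward; lengths in m; the calibration is good to about 2 mm. A picture is of the moment at which its call begins. There is no depth.
- r.sign_off(): hands the job in; it is judged then, once.
Trained networks look in a picture, given as the dict that the camera call returned (one of the last four; its "shot" number tells which), for a name from the list of things; names that differ only in an ending like _2 or _b are one class to them, and where a whole thing is asked for, a point or a joint stands for the part that bears it (a point fixed in the world has none). Each returns a list of dicts, best first, with "p" (0 to 1); they miss things now and then, are a little off and sometimes report something else, mostly with a low value. They report only what shows in the picture. A call takes as long as a camera call. They do not tell look-alikes from the thing itself.
- nets.cut_out(target, picture): "mask" (420x560 bool, what is visible of it) and "point" ([row, column] in pixels, amid what is visible of it).
The state is a dict: "t": time; "joint_positions": joint angles; "joint_vel": joint speeds; "joint_torque": joint torques, N m; "ee_pos": TCP position; "orientation": TCP orientation; "ft_force": force on the tool from outside, world axes, zero at the start; "ft_torque": the same for the moment, N m; "finger_gap": finger opening in m; "finger_force": force on a finger pad.
Only numpy, scipy, OpenCV 4.12 (cv2) and the standard library are available. Lean on these libraries where they do the work, as an engineer would, in place of code of your own. Each camera call takes 0.05 s, during which the arm holds its last target. There are 200 camera calls.

### The job

Two drink-mixer drives stand upright on the shelf; only one has a frothing bit (steel shank, orange head) standing loose in its open chuck. Turn that drive's chuck sleeve clockwise, seen from above, until its three jaws grip the bit firmly, and let go with the bit still upright in the chuck. Leave the empty chuck's sleeve as it is.

Things in the scene. Friction and masses are not known exactly. Their poses are not given: they have to be found in the camera images.
- chuck_grip (a point): Grip point of the loaded drive: on its sleeve's vertical axis, 112 mm above the shelf. The drive is a fixed grey body, 100 mm across at the foot, 64 mm at its 74 mm high shoulder. Above that a 44 mm neck, then the sleeve: a round knurled steel ring, 56 mm across, 88 to 128 mm above the shelf, gripped across from above at any yaw with the bit between the fingers. The drives may swap sides.
- chuck_sleeve (a joint): Angle (rad) of that sleeve, growing clockwise from above: 0 jaws open, stop at 1.3; starts at 0 to 0.2. Three bare-metal jaws close together, 6 mm per rad, meet the shank at 0.75, then springs press; firm from 0.9 to the stop. Turning by 1.05 rad (60 degrees) is right; to the stop is fine. Takes 0.2 Nm, 0.35 Nm near the stop; stays where left.
- bit_mid (a point): Frothing bit, loose, about 30 g, 60 mm long: steel shank 12 mm thick, 46 mm long; orange head 19 mm thick, 14 mm long, with a wire coil 23 mm across. The point is half-way along it, z along its axis. It stands foot down in the loaded chuck's 15 mm bore, top 145 mm above the shelf, and need not be touched.
- spare_sleeve (a joint): Angle (rad) of the sleeve on the other drive, identical but empty, with the same sense and range; starts at 0 to 0.2. To be left as it is.
Things that resemble listed ones, but are neither listed nor needed, are in the scene too. Leave any purple look-alike of the part that bears chuck_grip alone.

How it is judged:
By the outcome, as a careful person would: the job done as asked, in the order asked, and still so for the second after the job is handed in, with the robot touching nothing.
It also fails if it takes over 32 s, if anything falls off the work surface, if the arm or the gripper's body presses on something with over 40 N, if the wrist force passes 120 N, or if a joint passes its speed limit or range.

## Working session

There is one attempt and no reset: what is moved stays moved. The work goes in short steps, Python scripts to look and compute and a shell command to move; the robot and the scene stay as the last step left them, time stands still between calls to the robot, and variables do not carry over. Pictures are saved under pics/ and viewed, at most 10 in all, crops included, and the job is handed in when it is done.

```bash
mkdir -p pics
cat > h.py <<'E'
import numpy as np,cv2
from bench import r,eyes,nets
def ray(c,row,col):
    p=cv2.undistortPoints(np.array([[[col,row]]],float),np.array(c["K"]),np.array(c["dist"]))[0,0]
    return np.array(c["position"]),np.array(c["rotation"])@np.array([p[0],p[1],1])
def atz(c,row,col,z):
    o,d=ray(c,row,col); return o+d*(z-o[2])/d[2]
E
python3 - <<'E'
from h import *
ims=[]
for n in("scene","side"):
    c=eyes.camera(n); cv2.imwrite(f"pics/{n}0.png",c["pixels"])
    print(n,np.round(c["position"],3))
    for t,z in(("chuck_grip",.112),("bit_mid",.115),("chuck_sleeve",.108),("spare_sleeve",.108)):
        for d in nets.cut_out(t,c)[:4]:
            print(t,round(d["p"],2),np.round(d["point"]),d["mask"].sum(),np.round(atz(c,*d["point"],z),3))
s=r.observe();print(s["t"],s["ee_pos"],s["finger_gap"])
E
```

```text
scene [ 1.01  -0.057  0.427]Traceback (most recent call last):
  File "<stdin>", line 8, in <module>
  File "h.py", line 7, in atz
    o,d=ray(c,row,col); return o+d*(z-o[2])/d[2]
        ~~~^^^^^^^^^^^
  File "h.py", line 5, in ray
    return np.array(c["position"]),np.array(c["rotation"])@np.array([p[0],p[1],1])
                                   ~~~~~~~~~~~~~~~~~~~~~~~^~~~~~~~~~~~~~~~~~~~~~~~
ValueError: matmul: Input operand 1 has a mismatch in its core dimension 0, with gufunc signature (n?,k),(k,m?)->(n?,m?) (size 3 is different from 4)
```

View pics/scene0.png

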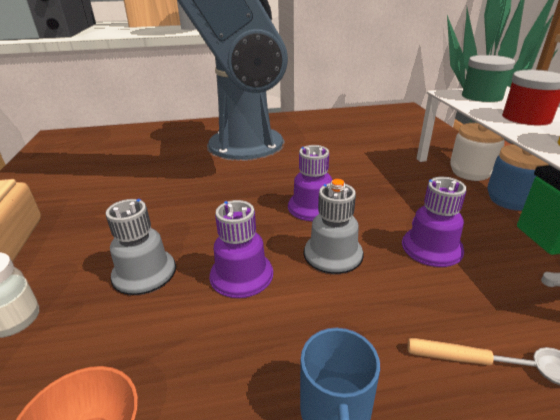

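```bash
sed -i 's/np.array(c\["rotation"\])@/Rotation.from_quat(c["rotation"]).as_matrix()@/; 1a from scipy.spatial.transform import Rotation' h.py
python3 - <<'E'
from h import *
for n in("scene","side"):
    c=eyes.camera(n); cv2.imwrite(f"pics/{n}1.png",c["pixels"])
    if n=="scene": cv2.imwrite("pics/crop1.png",cv2.resize(c["pixels"][130:300,90:480],None,fx=2,fy=2,interpolation=2))
    print(n,np.round(c["position"],3))
    for t,z in(("chuck_grip",.112),("bit_mid",.135),("chuck_sleeve",.108)):
        for d in nets.cut_out(t,c)[:6]:
            print(t,round(d["p"],2),np.round(d["point"]),d["mask"].sum(),np.round(atz(c,*d["point"],z),3))
s=r.observe();print(s["t"],s["ee_pos"],s["finger_gap"])
E
```

```text
scene [ 1.01  -0.057  0.427]
chuck_grip 0.9 [236. 336.] 3873 [0.61  0.078 0.112]
chuck_grip 0.85 [226. 437.] 4125 [0.617 0.224 0.112]
chuck_grip 0.63 [184. 311.] 2210 [0.462 0.079 0.112]
chuck_grip 0.6 [257. 239.] 4430 [ 0.629 -0.055  0.112]
bit_mid 0.61 [188. 336.] 198 [0.523 0.104 0.135]
chuck_sleeve 0.8 [225. 235.] 1291 [ 0.551 -0.055  0.108]
chuck_sleeve 0.79 [209. 335.] 915 [0.539 0.099 0.108]
chuck_sleeve 0.71 [162. 314.] 720 [0.373 0.105 0.108]
chuck_sleeve 0.59 [200. 444.] 1086 [0.548 0.274 0.108]
chuck_sleeve 0.35 [224. 130.] 1203 [ 0.519 -0.208  0.108]
side [0.261 0.404 0.658]
chuck_grip 0.72 [295. 308.] 3780 [0.351 0.142 0.112]
chuck_grip 0.67 [334. 153.] 4546 [0.506 0.295 0.112]
chuck_grip 0.64 [257. 228.] 3182 [0.485 0.145 0.112]
chuck_grip 0.58 [189. 266.] 2839 [ 0.504 -0.     0.112]
bit_mid 0.51 [224. 220.] 218 [0.518 0.113 0.135]
chuck_sleeve 0.89 [239. 227.] 872 [0.507 0.116 0.108]
chuck_sleeve 0.8 [166. 265.] 724 [ 0.535 -0.051  0.108]
chuck_sleeve 0.75 [321. 147.] 1211 [0.526 0.284 0.108]
chuck_sleeve 0.55 [281. 312.] 726 [0.357 0.117 0.108]
0.5 [ 0.15210308 -0.60617983  0.23952883] 0.08714712687601042
```

View pics/crop1.png

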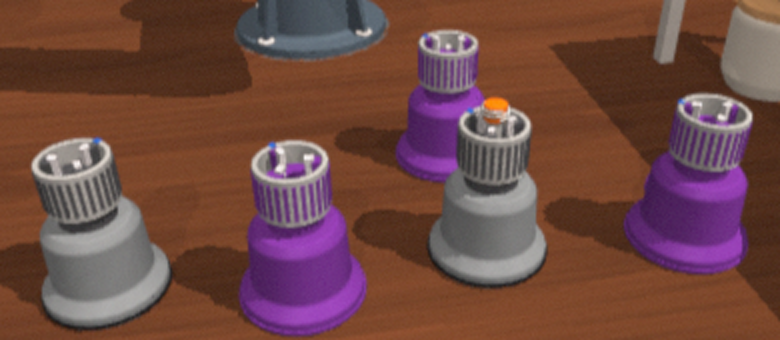

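View pics/side1.png

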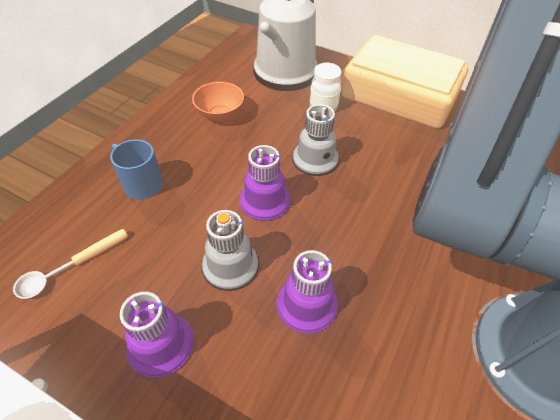

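Candidates: grey chuck at scene (336,209), with the orange bit standing in it, and grey (130,224), empty. The purple ones are look-alikes. The loaded grey one at about (0.52, 0.108) is the target; the crop confirms it. Next I check the path for obstacles and the tool yaw.

Run:
```python
from h import *
s=r.observe();R=Rotation.from_quat(s["orientation"]);print("tool y",np.round(R.as_matrix()[:,1],3),"x",np.round(R.as_matrix()[:,0],3))
c=eyes.camera("side")
for n,p in dict(kettlebase=(72,285),jar=(100,325),box=(110,440)).items(): print(n,np.round(atz(c,*p,0),3))
# kettle top height: column above base
b=atz(c,60,285,0);o,d=ray(c,2,287);k=np.hypot(*(b-o)[:2])/np.hypot(*d[:2]);print("kettle z",(o+k*d)[2])
c=eyes.camera("scene")
f=atz(c,162,422,0);o,d=ray(c,92,430);k=np.hypot(*(f-o)[:2])/np.hypot(*d[:2]);print("leg",f,"top",o+k*d)
w=eyes.camera("wrist");print(np.round(w["position"],3),np.round(Rotation.from_quat(w["rotation"]).as_matrix()[:,2],2))
# triangulate the bit head
A=[];
P=[]
for n in("scene","side"):
    c=eyes.camera(n);q=nets.cut_out("bit_mid",c)[0]["point"];o,d=ray(c,*q);d/=np.linalg.norm(d);M=np.eye(3)-np.outer(d,d);A.append(M);P.append(M@o)
print(np.linalg.lstsq(np.vstack(A),np.hstack(P),rcond=None)[0])
```

```text
tool y [ 0.243 -0.97  -0.   ] x [ 0.97   0.243 -0.   ]
kettlebase [ 0.717 -0.467  0.   ]
jar [ 0.574 -0.413  0.   ]
box [ 0.311 -0.519  0.   ]
kettle z 0.15735882443055327
leg [0.21500774 0.42576897 0.        ] top [0.20884833 0.41547402 0.17404067]
[ 0.223 -0.59   0.385] [-0.26 -0.07 -0.96]
[0.5173248  0.10869998 0.1351764 ]
```

```bash
python3 -m crank '[[[0,0,3,0,0,0,8.7],[0,0,3,0,0,0,8.7],[3.5,3.5,0,0,0,4,8.7],[3.5,3.5,0,0,0,4,8.7],[3.5,3.5,0,0,0,4,8.7],[3.5,3.5,0,0,0,4,8.7],[3.5,3.5,0,0,0,4,8.7],[3.5,3.5,0,0,0,4,8.7],[1.4,4.6,0,0,0,4,8.7],[1.4,4.6,0,0,0,4,8.7],[1.4,4.6,0,0,0,4,8.7],[1.4,4.6,0,0,0,4,8.7],[1.4,4.6,0,0,0,4,8.7],[1.4,4.6,0,0,0,4,8.7],[1.4,4.6,0,0,0,4,8.7],[1.4,4.6,0,0,0,4,8.7],[1.4,4.6,0,0,0,4,8.7],[1.4,4.6,0,0,0,0,8.7],[1.4,4.6,0,0,0,0,8.7],[0,0,0,0,0,0,8.7]]]'
python3 - <<'E'
from h import *
s=r.observe();R=Rotation.from_quat(s["orientation"]).as_matrix()
print(s["t"],np.round(s["ee_pos"],4),np.round(R,3),np.round(s["joint_positions"],2))
c=eyes.camera("wrist");cv2.imwrite("pics/w1.png",c["pixels"])
for t,z in(("chuck_sleeve",.108),("bit_mid",.14)):
  for d in nets.cut_out(t,c)[:4]: print(t,d["p"],d["point"],np.round(atz(c,*d["point"],z),4))
E
```

```text
t: 2.85
ee_pos: [0.5172, 0.115, 0.2998]
orientation: [0.796, 0.605, 0.002, -0.0]
ft_force: [-1.3, -1.0, -0.3]
finger_gap: 0.087
finger_force: 0.0
2.85 [0.5172 0.115  0.2998] [[ 0.268  0.963  0.002]
 [ 0.963 -0.268  0.002]
 [ 0.003  0.001 -1.   ]] [0.01 0.33 1.6  0.   1.22 0.28]
chuck_sleeve 0.68 [307.6, 326.5] [ 0.5329 -0.0444  0.108 ]
chuck_sleeve 0.63 [178.5, 277.6] [0.5183 0.1247 0.108 ]
chuck_sleeve 0.59 [41.7, 249.9] [0.5285 0.2613 0.108 ]
chuck_sleeve 0.58 [227.1, 160.2] [0.3757 0.1066 0.108 ]
bit_mid 0.81 [201.9, 280.5] [0.5164 0.1067 0.14  ]
```

View pics/w1.png

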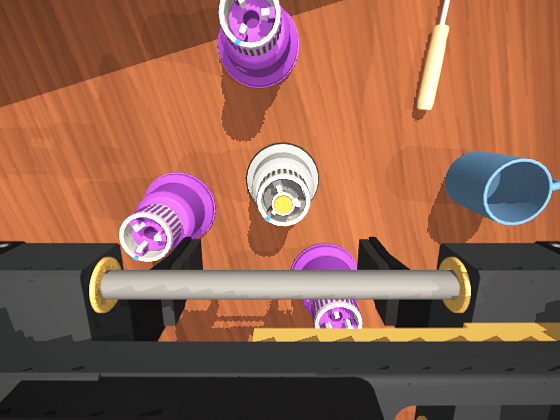

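The wrist view shows the loaded grey chuck at (283,200) with the bit upright, clear of the fingers. I'm descending with a 7 mm y correction, then gripping.

```bash
python3 -m crank '[[[0,-0.7,-3,0,0,0,8.7],[0,0,-3,0,0,0,8.7],[0,0,-3,0,0,0,8.7],[0,0,-3,0,0,0,8.7],[0,0,-2,0,0,0,8.7],[0,0,-2,0,0,0,8.7],[0,0,-1.5,0,0,0,8.7],[0,0,-1.5,0,0,0,8.7],[0,0,0,0,0,0,8.7],[0,0,0,0,0,0,8.7]]]' 10
python3 - <<'E'
from h import *
c=eyes.camera("wrist");cv2.imwrite("pics/w2.png",c["pixels"])
for d in nets.cut_out("bit_mid",c)[:2]: print(d["p"],d["point"],np.round(atz(c,*d["point"],.14),4))
E
```

```text
t: 4.0
ee_pos: [0.5161, 0.1014, 0.1098]
orientation: [0.799, 0.602, -0.0, -0.0]
ft_force: [0.4, 0.2, 0.4]
finger_gap: 0.0872
finger_force: 0.0
0.81 [300.6, 279.7] [0.5162 0.1008 0.14  ]
```

View pics/w2.png

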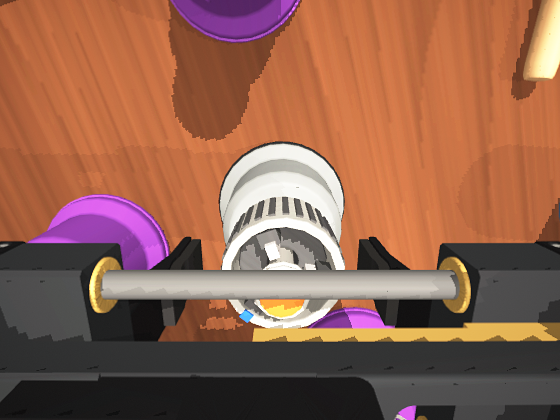

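Run:
```python
from h import *
c=eyes.camera("wrist")
for p in((270,228),(270,345),(328,284),(212,284),(270,285)): print(p,np.round(atz(c,*p,.128),4))
print(np.round(r.observe()["ee_pos"],4))
```

```text
(270, 228) [0.4967 0.1148 0.128 ]
(270, 345) [0.5467 0.1005 0.128 ]
(328, 284) [0.5125 0.0791 0.128 ]
(212, 284) [0.5279 0.1338 0.128 ]
(270, 285) [0.5211 0.1078 0.128 ]
[0.5168 0.1022 0.1105]
```

```bash
python3 -m crank '[[[0.2,0.5,0,0,0,0,8.7],[0,0,0,0,0,0,8.7],[0,0,0,0,0,0,4],[0,0,0,0,0,0,4],[0,0,0,0,0,0,4],[0,0,0,0,0,0,4],[0,0,0,0,0,0,4],[0,0,0,0,0,0,4],[0,0,0,0,0,0,4]]]' 10; python3 -m crank '[[[0,0,0,0,0,0,4],[0,0,0,0,0,0,4],[0,0,0,0,0,0,4]]]' 40
```

```text
t: 5.05
ee_pos: [0.5192, 0.1075, 0.1096]
orientation: [0.798, 0.602, 0.001, 0.001]
ft_force: [3.1, -1.3, -3.1]
finger_gap: 0.0566
finger_force: 10.0
t: 5.35
ee_pos: [0.5192, 0.1075, 0.1096]
orientation: [0.798, 0.602, 0.001, 0.001]
ft_force: [4.5, -2.3, -4.0]
finger_gap: 0.0558
finger_force: 40.0
```

```bash
python3 -m crank '[[[0,0,0,0,0,-4,4],[0,0,0,0,0,-4,4],[0,0,0,0,0,-4,4],[0,0,0,0,0,-4,4],[0,0,0,0,0,-4,4],[0,0,0,0,0,-4,4],[0,0,0,0,0,-4,4],[0,0,0,0,0,-4,4],[0,0,0,0,0,-4,4],[0,0,0,0,0,-4,4],[0,0,0,0,0,-4,4],[0,0,0,0,0,-4,4],[0,0,0,0,0,-4,4],[0,0,0,0,0,-4,4],[0,0,0,0,0,-4,4],[0,0,0,0,0,0,4],[0,0,0,0,0,0,4]]]'
python3 - <<'E'
from h import *
s=r.observe();R=Rotation.from_quat(s["orientation"]).as_matrix();print(R[:,1],np.round(s["ft_torque"],2),s["joint_positions"])
E
```

```text
t: 7.05
ee_pos: [0.5203, 0.1065, 0.1096]
orientation: [0.992, 0.122, 0.002, 0.001]
ft_force: [5.5, -6.8, -5.3]
finger_gap: 0.0556
finger_force: 40.0
[ 0.24302512 -0.970016    0.00278265] [-0.79 -0.97 -0.08] [-0.00772808  0.59725204  1.78325811 -0.00253173  0.75669325  1.31941575]
```

```bash
python3 -m crank '[[[0,0,0,0,0,0,6],[0,0,0,0,0,0,8.7],[0,0,0,0,0,0,8.7],[0,0,0,0,0,0,8.7],[0,0,0,0,0,0,8.7],[0,0,0,0,0,0,8.7],[0,0,1,0,0,0,8.7],[0,0,2,0,0,0,8.7],[0,0,4,0,0,0,8.7],[0,0,4,0,0,0,8.7],[0,0,4,0,0,0,8.7],[0,0,4,0,0,0,8.7],[0,0,0,0,0,0,8.7],[0,0,0,0,0,0,8.7]]]' 10
python3 - <<'E'
from h import *
c=eyes.camera("wrist");a=c["pixels"]
q=nets.cut_out("bit_mid",c)
print([(d["p"],d["point"]) for d in q[:2]])
y,x=(int(v) for v in q[0]["point"]);y=max(y,80);x=max(x,80)
b=eyes.camera("side")["pixels"]
i=[cv2.resize(p,(400,400),interpolation=2) for p in(a[y-80:y+80,x-80:x+80],b[190:270,185:265])]
cv2.imwrite("pics/after.png",np.hstack(i))
E
```

```text
t: 8.45
ee_pos: [0.5182, 0.1079, 0.3011]
orientation: [0.992, 0.123, 0.001, 0.0]
ft_force: [-0.0, -0.4, -1.3]
finger_gap: 0.087
finger_force: 0.0
[(0.9, [193.6, 275.3])]
```

View pics/after.png

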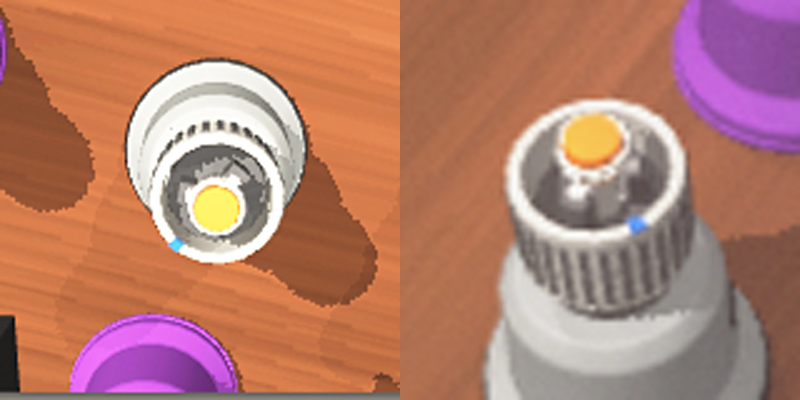

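The left crop shows the bit upright with the jaws on its shank. The blue sleeve mark is at wrist pixel (266,212), against (267,218) before. The camera turned 60° clockwise between the two, so the sleeve turned the full 60° without slipping. The arm is clear, so I'm handing in.

```bash
python3 -c "
from bench import r
print(r.sign_off())"
```

```text
the job is handed in; nothing more can be done
None
```

I turned the loaded drive's chuck sleeve 60° clockwise and let go with the bit upright and the jaws on its shank; the empty drive was not touched, and the job was handed in at about 8.6 s.

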